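# Gauge a heat press's flanged guide bush in the bench gauge

## Robot

A 6-joint arm with a two-finger parallel gripper is mounted at the origin on the work surface. World frame = base frame: x ahead of the robot, y to its left, z up, the work surface at z = 0. Lengths are in m, angles in rad, forces in N, time in s.
With the tool pointing down it reaches from about 0.35 to 0.85 m from the base axis. Payload 8.1 kg.
Tool frame: the origin (TCP) lies between the finger pads; the fingertips stand 11 mm ahead of it and the grasp point (between the pads) lies 8 mm behind it (tips_ahead is the z of the fingertips in the tool frame, in m); z points along the fingers, y is the line along which they close (so a half turn about z gives the same grasp; the last joint's range is limited). The gripper opens to 93 mm and grips with 3 to 60 N. Pads are 15 mm wide; open, the fingers measure 128 mm over their backs; the gripper's body (75 mm by 188 mm) begins 65 mm behind the grasp point.
Start: joints at [-1.376, 0.13, 1.488, -0, 1.523, -0.085], TCP at [0.166, -0.577, 0.23] pointing down, gripper open.
Joint ranges: [-2.96, 2.96], [-0.89, 2.26], [0.02, 2.5], [-1.34, 4.48], [0, 2.73], [-2.66, 2.66]. Speed limits (rad/s): [2.39, 2.39, 2.79, 3.14, 3.14, 3.14].

## Interface

Orientations are given as a rotation vector (axis times angle).
In Python, from plant import read_state, read_camera, close_job, tips_ahead gives the robot as it stands. The module is installed in compiled form; this text tells all that it offers.
- The arm moves only by the tool move_arm, never from a script. Its argument "plan" is a list of rows, each a list of 7 numbers: the turn, a rotation vector about the tool's x, y, z in units of 6 degrees (1.0 is 6 degrees), then the shift along the tool's x, y, z in units of 25 mm (1.0 is 25 mm), then the finger opening in mm, from 0 to 93. A call has exactly 10 rows; each row shifts and turns the commanded pose from where the row before left it, along the tool's axes as they then stand; what a row does not reach is not made up. A row lasts 1/10 s, in which the tool goes at most 50 mm and 8.59 degrees, less where a joint would pass 70% of its speed; a pose out of reach is approached as far as the arm can. A call is refused whole if a number of a shift passes 1 or a number of a turn 1, either way. A call with a gripper value outside its range is refused whole. The fingers move at their own pace and stop on an object; "force" is the grip in N (left out, the last holds). Time passes only in rows, so rows that do not move let the fingers close, or fill a call up. It gives the time, the measured TCP pose, the force, the opening and the grip force at its end, in the units of the state.
- read_state(): the state, without advancing time (a new reading comes with each control period).
- read_camera(name): name is "scene" or "top" or "wrist"; returns a dict with "frame" (400x640x3 uint8, red, green, blue), "z_map" (400x640 float32, m along the optical axis (not along the pixel's ray), 0 where there is no reading), "fx", "fy", "cx", "cy" (pixels), "distortion" ([k1, k2, p1, p2, k3] as OpenCV has them; the pictures are not rectified), "rvec" (rotation vector, rad) and "tvec" (3), from world to camera coordinates, as OpenCV has them. Camera axes: x right, y down, z forward; pixel columns grow to the right and rows downward; lengths in m; the calibration is good to about 2 mm. A picture is of the moment at which its call begins.
- close_job(): hands the job in; it is judged then, once.
The state is a dict: "t": time; "q": joint angles; "dq": joint speeds; "joint_torque": joint torques, N m; "tool_pos": TCP position; "orientation": TCP orientation; "force": force on the tool from outside, world axes, zero at the start; "wrist_torque": the same for the moment, N m; "opening": finger opening in m; "gripper_force": force on a finger pad.
Only numpy, scipy, OpenCV 4.12 (cv2) and the standard library are available. Lean on these libraries where they do the work, as an engineer would, in place of code of your own. Each camera call takes 0.05 s, during which the arm holds its last target. There are 200 camera calls.

## Task

Stand the flanged guide bush upright on the bed of the bench gauge, flange down and centred between the jaws, then slide the jaw gently shut on it until it presses the spring anvil and the dial's needle rests within the black arc. Never drive the needle as far as its end stop, let go with the needle still in the arc, and leave the other loose things on the bench where they are.

Things in the scene. Friction and masses are not known exactly. Their poses are not given: they have to be found in the camera images.
- gauge: Bench gauge (big caliper), fixed: grey foot 110 mm wide (x), y -240 to +100 mm; on it a dark steel bed 64 mm wide, top 20 mm above the table. Origin: on the table, on the centre line, below the anvil's resting face; z up. The jaw slides along y and closes to +y. Room for the part: between jaw face (y = minus the jaw value) and anvil face (y = 0). Post 50 mm wide, 80 high, y 22 to 82 mm.
- anvil_rest (a point): Centre of the spring anvil's face when at rest: a flat steel disc 22 mm across, 43 mm above the table, that sticks out of the fixed post towards the gauge's -y and faces the jaw. A part pressed on it pushes it in towards +y, up to 12 mm, against a spring of 0.9 N per mm. This point stays at the rest place. Axes as the gauge's.
- dial (a point): Centre of the white dial, 60 mm across, lying face up on the fixed post, at y = 55 mm and 87 mm above the table (needle hub up to 92 mm). It bears the black arc and the needle.
- jaw (a joint): Sliding jaw: gap in m from its flat face to the anvil's resting face; 0.085 to 0.12 at the start, range 0 to 0.13. Slides with about 10 N friction and stays where left, also against the anvil's spring. Blade 30 mm wide, 32 to 54 mm above the table, so it passes over an 8 mm flange on the bed. Saddle (79 mm wide, top 37 mm above the table) from 28 to 103 mm behind the face.
- jaw_grip (a point): In the black upright thumb block by which the jaw is moved: 22 mm along the slide (y), 26 mm across (x), from the saddle up to 92 mm above the table; its middle is 65 mm behind the jaw's face. The point lies on the block's vertical middle line, 75 mm above the table. Axes as the gauge's.
- needle (a joint): Black needle of the dial, tip 26 mm from its axis, turned by the anvil: 0 rad at rest (pointing to the gauge's -x), growing clockwise from above by 0.2 rad per mm the anvil is pushed in. The black arc runs from 0.6 to 1.6 rad (anvil in 3 to 8 mm; its middle, 1.1 rad, is roughly towards the gauge's +y). The end stop, a small pin, is at 2.4 rad (12 mm).
- bush_center (a point): The flanged guide bush: a steel turned part standing upright, body 34 mm diameter, total height 70 mm, with a flange 46 mm across and 8 mm thick at its foot, about 0.3 kg; a dark bore mark on its top. The point is on its axis half-way up (35 mm above its underside); z is along its axis, up.
- sleeve_center (a point): A plain steel sleeve, the same 34 mm diameter and 70 mm height but with no flange: leave it alone. The point is on its axis half-way up. The bush and the sleeve may stand either way round, nearer to or farther from the robot.
- handgrip_center (a point): A bystander: a black turned hand grip, up to 36 mm across and 105 mm high, standing upright; the point is 50 mm up on its axis.
- spanner: A bystander: a steel spanner 170 mm long lying flat near the far side of the bench; origin at the middle of its underside, length along its x.
There are look-alikes about, which are no part of the job. What is shaped like the part that bears bush_center but brown or green is not meant.

How it is judged:
On the way, in this order (a step that is already met when the one before it is completed fails the run):
1. the flanged bush stands upright on the gauge's bed between the jaws (z of bush_center in the frame of gauge between 0.05 and 0.06 m and x of bush_center in the frame of gauge between -0.012 and 0.012 m and angle between bush_center's own z axis and vertical below 0.12 rad and y of bush_center in the frame of gauge between -0.105 and -0.01 m), for 0.2 s.
2. the jaw is shut on the bush so that the needle is within the black arc (z of bush_center in the frame of gauge between 0.05 and 0.06 m and x of bush_center in the frame of gauge between -0.012 and 0.012 m and angle between bush_center's own z axis and vertical below 0.12 rad and y of bush_center in the frame of gauge between -0.018 and -0.005 m and value of joint needle between 0.55 and 1.65 rad and value of joint jaw below 0.034 m), for 0.2 s.
At the end, for the whole second after the job is handed in: The flanged bush stands upright (within 0.12 rad) on the bed, within 12 mm of the gauge's centre line, held between jaw and anvil, jaw at rest, the needle in the black arc (0.55 to 1.65 rad) (all of step 2 and velocity of joint jaw between -0.003 and 0.003 m/s); the robot touches nothing.
It fails at once if the needle is driven to its end stop (value of joint needle above 2.3 rad).
It fails at once if another loose thing (sleeve, hand grip, spanner) is moved by more than 30 mm (distance of any of sleeve_center, handgrip_center, spanner from where it was at the start of the episode above 0.03 m).
It also fails if it takes over 54 s, if anything falls off the work surface, if the arm or the gripper's body presses on something with over 40 N, if the wrist force passes 120 N, or if a joint passes its speed limit or range.

## Working session

There is one attempt and no reset: what is moved stays moved. The work goes in short steps, Python scripts to look and compute and a tool call to move; the robot and the scene stay as the last step left them, time stands still between calls to the robot, and variables do not carry over. Pictures are saved under pics/ and viewed, at most 10 in all, crops included, and the job is handed in when it is done.

Besides the shell and the picture viewer there is one more tool, called after "Emit:" as name(argument=value, ...) on one line, values as JSON. move_arm: Moves the arm, as the interface text tells. Its arguments: {"type":"object","properties":{"plan":{"type":"array","items":{"type":"array","items":{"type":"number"}}},"force":{"type":"number"}},"required":["plan"]}

```bash
mkdir -p pics; cat > h.py <<'E'
import numpy as np, cv2
from plant import *
def cam(n):
    c=read_camera(n); c['K']=np.array([[c['fx'],0,c['cx']],[0,c['fy'],c['cy']],[0,0,1.]])
    c['D']=np.array(c['distortion'],float); c['R']=cv2.Rodrigues(np.array(c['rvec'],float))[0]; c['t']=np.array(c['tvec'],float); return c
def cloud(c):
    h,w=c['z_map'].shape
    uv=np.stack(np.meshgrid(np.arange(w),np.arange(h)),-1).reshape(-1,1,2).astype(float)
    n=cv2.undistortPoints(uv,c['K'],c['D']).reshape(h,w,2)
    z=c['z_map']; P=np.dstack([n[...,0]*z,n[...,1]*z,z])
    W=(P-c['t'])@c['R']; W[z==0]=np.nan; return W
def ray(c,uv,z):
    n=cv2.undistortPoints(np.array(uv,float).reshape(-1,1,2),c['K'],c['D']).reshape(-1,2)
    d=np.c_[n,np.ones(len(n))]@c['R']; o=-c['R'].T@c['t']
    return o+d*((z-o[2])/d[:,2])[:,None]
def save(c,n): cv2.imwrite('pics/'+n,c['frame'][...,::-1])
E
python3 - <<'E'
from h import *
for n in('top','scene'):
    c=cam(n); save(c,n+'0.png'); np.savez(n+'0.npz',**{k:c[k] for k in('frame','z_map')})
    print(n,-c['R'].T@c['t'],c['fx'])
s=read_state(); print(s['t'],s['tool_pos'],s['orientation'],s['opening'],tips_ahead)
E
```

```text
top [ 0.42182327 -0.06791133  1.16666359] 455.826401368364
scene [ 0.84316518 -0.5550658   0.77537825] 415.0970758920049
0.1 [ 0.16561601 -0.57617727  0.22869715] [-3.10926925e+00 -4.37867092e-01  1.69512461e-04] 0.09294395726928968 0.011
```

View pics/top0.png

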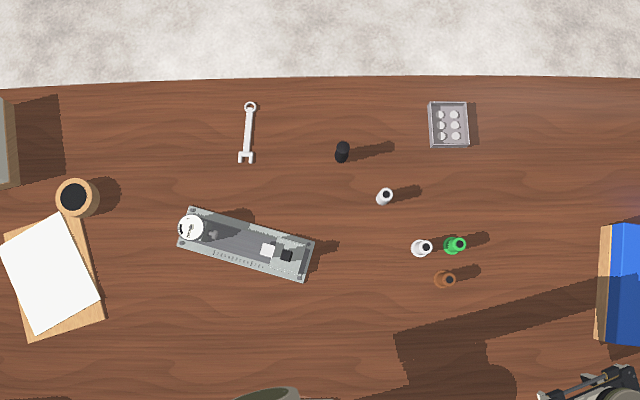

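View pics/scene0.png

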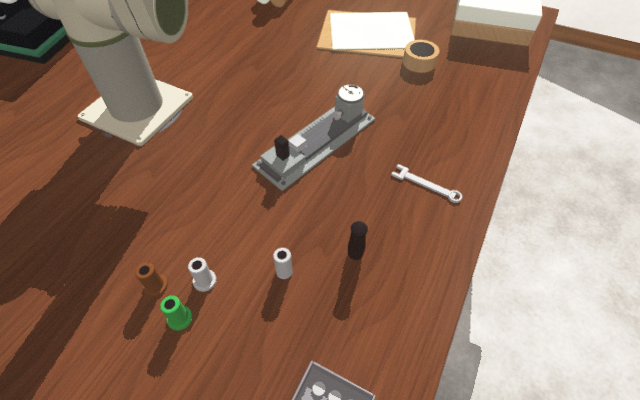

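The top view shows the steel flanged bush at (422,248), with green at (455,244) and brown at (445,279). The sleeve is at (384,196), the hand grip at (342,152) and the spanner at (248,130). On the gauge, the dial is at (190,227) and the thumb block at (287,255). The scene view agrees: bush at (203,275), sleeve at (283,262).

```bash
python3 - <<'E'
from h import *
for n in('top','scene'):
    c=cam(n); W=cloud(c); f=c['frame'].astype(int)
    hsv=cv2.cvtColor(c['frame'],cv2.COLOR_RGB2HSV)
    def roi(u,v,r): 
        m=np.zeros(f.shape[:2],bool); m[v-r:v+r+1,u-r:u+r+1]=1; return m
    pts=dict(bush=(422,248),sleeve=(384,196),grip=(342,152),green=(455,244),brown=(445,279)) if n=='top' else dict(bush=(200,272),sleeve=(283,262),green=(175,310),brown=(150,277))
    for k,(u,v) in pts.items():
        m=roi(u,v,16 if n=='top' else 22)&(W[...,2]>.060)&(W[...,2]<.12)
        if k in('bush','sleeve'): m&=(hsv[...,1]<70)
        p=W[m]; lo=p.min(0);hi=p.max(0); t=p[p[:,2]>.066]
        print(n,k,m.sum(),'mid',((lo+hi)/2).round(4),'size',(hi-lo).round(4),'zmax',hi[2].round(4), 'topmid',((t.min(0)+t.max(0))/2).round(4)[:2],(t.max(0)-t.min(0)).round(4)[:2])
    # gauge: footprint
    if n=='top':
        m=np.zeros(f.shape[:2],np.uint8); m[195:295,165:325]=1
        g=(m>0)&(W[...,2]>.004)&(W[...,2]<.11)&(hsv[...,1]<90)
        p=W[g]; r=cv2.minAreaRect(p[:,:2].astype(np.float32)); print('rect',r, cv2.boxPoints(r).round(4).tolist())
        d=roi(190,227,22)&(W[...,2]>.078); q=W[d]; (cc,rr)=cv2.minEnclosingCircle(q[:,:2].astype(np.float32)); print('dial',cc,rr,np.median(q[:,2]))
        b=roi(285,255,18)&(W[...,2]>.085); q=W[b]; print('block',q.min(0),q.max(0),cv2.minAreaRect(q[:,:2].astype(np.float32)))
        hgt=np.where(g,np.clip(W[...,2]*2500,0,255),0).astype(np.uint8)
    cr=(slice(185,305),slice(165,335)) if n=='top' else (slice(70,200),slice(240,390))
    cv2.imwrite(f'pics/{n}_g.png',cv2.resize(c['frame'][cr][...,::-1],None,fx=4,fy=4,interpolation=cv2.INTER_CUBIC))
E
```

```text
top bush 165 mid [ 0.4755 -0.3368  0.068 ] size [0.0319 0.0335 0.0142] zmax 0.0751 topmid [ 0.4754 -0.3371] [0.0316 0.0329]
top sleeve 150 mid [ 0.6072 -0.2461  0.0687] size [0.0323 0.0317 0.0139] zmax 0.0757 topmid [ 0.6072 -0.2469] [0.0323 0.0301]
top grip 173 mid [ 0.7185 -0.1418  0.0838] size [0.0304 0.0315 0.0445] zmax 0.1061 topmid [ 0.7185 -0.1418] [0.0304 0.0315]
top green 155 mid [ 0.4803 -0.4205  0.0679] size [0.0321 0.0318 0.0158] zmax 0.0758 topmid [ 0.4803 -0.4205] [0.0321 0.0318]
top brown 152 mid [ 0.3958 -0.3903  0.0689] size [0.0333 0.0319 0.0131] zmax 0.0754 topmid [ 0.3958 -0.3903] [0.0333 0.0319]
rect ((0.4970042109489441, 0.10827910900115967), (0.3402925729751587, 0.11122530698776245), 72.87975311279297) [[0.3937999904155731, -0.03799999877810478], [0.5001000165939331, -0.07069999724626541], [0.6001999974250793, 0.25450000166893005], [0.49390000104904175, 0.2872999906539917]]
dial (0.5330784916877747, 0.2247481644153595) 0.036781392991542816 0.08631750697023788
block [ 0.44824649 -0.01340657  0.08515653] [0.47649718 0.01269032 0.09773603] ((0.4631747007369995, -0.00044175609946250916), (0.022922106087207794, 0.025833217427134514), 70.64481353759766)
scene bush 266 mid [ 0.4744 -0.3378  0.067 ] size [0.0333 0.0318 0.0139] zmax 0.0739 topmid [ 0.4744 -0.3378] [0.0333 0.0318]
scene sleeve 249 mid [ 0.6066 -0.2466  0.067 ] size [0.0335 0.0336 0.0134] zmax 0.0737 topmid [ 0.6063 -0.246 ] [0.033  0.0325]
scene green 316 mid [ 0.4793 -0.4204  0.0675] size [0.0336 0.0322 0.014 ] zmax 0.0745 topmid [ 0.4792 -0.4202] [0.0335 0.0319]
scene brown 317 mid [ 0.4275 -0.3959  0.0673] size [0.0991 0.0446 0.0144] zmax 0.0745 topmid [ 0.4275 -0.3959] [0.0991 0.0446]
```

View pics/top_g.png

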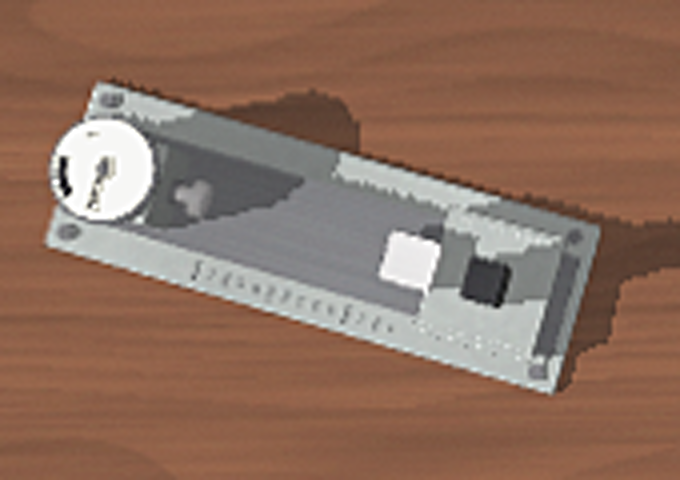

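The top crop shows the white dial at (105,170) with its arc on the left, the jaw blade at (410,260) and the black block at (487,282). The foot fits as 340×111 mm, which matches the given size. That puts the gauge origin near (0.5176, 0.1752), with gauge +y at 72.9° and the jaw at about 0.119. The first move turns the tool so its closing line lies along gauge x.

Emit:
move_arm(plan=[[0,0,-0.95,0,0,0,75],[0,0,-0.95,0,0,0,75],[0,0,-0.95,0,0,0,75],[0,0,-0.95,0,0,0,75],[0,0,-0.95,0,0,0,75],[0,0,-0.95,0,0,0,75],[0,0,-0.95,0,0,0,75],[0,0,-0.95,0,0,0,75],[0,0,-0.95,0,0,0,75],[0,0,-0.95,0,0,0,75]], force=30)

```text
t: 1.2
tool_pos: [0.1657, -0.5765, 0.2293]
orientation: [-2.521, -1.874, -0.0]
force: [0.1, 0.6, -0.2]
opening: 0.0754
gripper_force: 0.0
```

```bash
cat > goto.py <<'E'
import sys
from h import *
from scipy.spatial.transform import Rotation as Ro
O=np.array([.5176,.1752]); GY=np.array([.2944,.9557]); GX=np.array([.9557,-.2944])
def go(x,y,z,yaw=None):
    s=read_state(); R=Ro.from_rotvec(s['orientation']).as_matrix(); p=np.array(s['tool_pos'])
    d=R.T@(np.array([x,y,z])-p)/.025
    print('t %.1f'%s['t'],'pos',p.round(4),'yawx %.2f'%np.degrees(np.arctan2(R[1,0],R[0,0])),'tilt',R[:,2].round(4),'F',np.round(s['force'],1),'open %.4f gf %.1f'%(s['opening'],s['gripper_force']))
    g=p[:2]-O; print('gauge xy',(g@GX).round(4),(g@GY).round(4),'| units to go',d.round(2))
if __name__=='__main__': go(*map(float,sys.argv[1:4]))
E
python3 goto.py .475 -.3374 .16
```

```text
t 1.2 pos [ 0.1657 -0.5765  0.2293] yawx 73.27 tilt [-1.e-04  5.e-04 -1.e+00] F [ 0.1  0.6 -0.2] open 0.0754 gf 0.0
gauge xy -0.115 -0.822 | units to go [12.72  9.1   2.78]
```

Emit:
move_arm(plan=[[0,0,0,0.9,0.65,0,75],[0,0,0,0.9,0.65,0,75],[0,0,0,0.9,0.65,0,75],[0,0,0,0.9,0.65,0,75],[0,0,0,0.9,0.65,0,75],[0,0,0,0.9,0.65,0,75],[0,0,0,0.9,0.65,0,75],[0,0,0,0.9,0.65,0,75],[0,0,0,0.9,0.65,0,75],[0,0,0,0.9,0.65,0,75]])

```text
t: 2.2
tool_pos: [0.3876, -0.408, 0.2294]
orientation: [-2.525, -1.869, -0.0]
force: [-0.4, -0.1, -0.6]
opening: 0.0747
gripper_force: 0.0
```

```bash
python3 goto.py .475 -.3374 .16
```

```text
t 2.2 pos [ 0.3876 -0.408   0.2294] yawx 73.03 tilt [-2.e-04  3.e-04 -1.e+00] F [-0.4 -0.1 -0.6] open 0.0747 gf 0.0
gauge xy 0.0474 -0.5956 | units to go [3.72 2.52 2.78]
```

Emit:
move_arm(plan=[[0,0,0,0.74,0.5,0,75],[0,0,0,0.74,0.5,0,75],[0,0,0,0.74,0.5,0,75],[0,0,0,0.74,0.5,0,75],[0,0,0,0.74,0.5,0,75],[0,0,0,0,0,0.7,75],[0,0,0,0,0,0.7,75],[0,0,0,0,0,0.7,75],[0,0,0,0,0,0.7,75],[0,0,0,0,0,0,75]])

```text
t: 3.2
tool_pos: [0.472, -0.3373, 0.1564]
orientation: [-2.521, -1.866, 0.002]
force: [-0.4, 1.2, -0.1]
opening: 0.0752
gripper_force: 0.0
```

```bash
python3 goto.py .475 -.3374 .044; python3 - <<'E'
from h import *
c=cam('wrist'); W=cloud(c); save(c,'wrist1.png')
m=(W[...,2]>.064)&(W[...,2]<.08)&(np.hypot(W[...,0]-.475,W[...,1]+.337)<.035)
p=W[m]; print(m.sum(),(p.min(0)+p.max(0))/2,p.max(0)-p.min(0),cv2.minEnclosingCircle(p[:,:2].astype(np.float32)))
E
```

```text
t 3.2 pos [ 0.472  -0.3373  0.1564] yawx 73.04 tilt [-0.0042  0.0035 -1.    ] F [-0.4  1.2 -0.1] open 0.0752 gf 0.0
gauge xy 0.1073 -0.5032 | units to go [0.02 0.14 4.49]
1219 [ 0.47551919 -0.33663955  0.0685814 ] [0.03347572 0.03356769 0.00842539] ((0.4758225381374359, -0.3368428349494934), 0.01729775220155716)
```

View pics/wrist1.png

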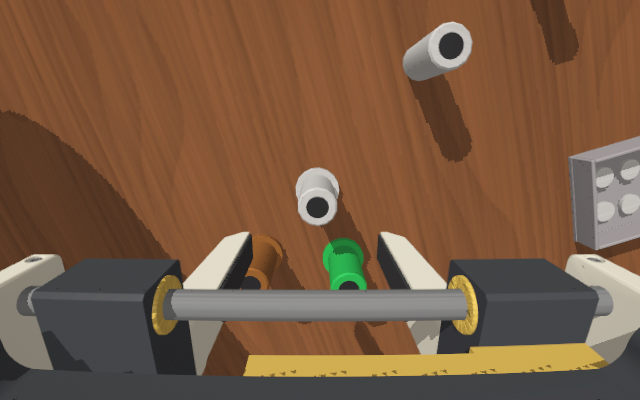

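The wrist view shows the steel bush at (317,200), between the fingers and clear of brown (265,265) and green (345,265). Its top circle is centred at (0.4757, −0.3367), which agrees with the earlier measurement.

Emit:
move_arm(plan=[[0,0,0,0.05,0.12,0,75],[0,0,0,0,0,0.7,75],[0,0,0,0,0,0.8,75],[0,0,0,0,0,0.8,75],[0,0,0,0,0,0.8,75],[0,0,0,0,0,0.8,75],[0,0,0,0,0,0.5,75],[0,0,0,0,0,0.3,75],[0,0,0,0,0,0,75],[0,0,0,0,0,0,75]])

```text
t: 4.25
tool_pos: [0.4774, -0.3388, 0.0432]
orientation: [2.524, 1.869, 0.0]
force: [0.6, 0.9, 1.3]
opening: 0.0749
gripper_force: 0.0
```

```bash
python3 goto.py .4757 -.3367 .040
```

```text
t 4.2 pos [ 0.4774 -0.3388  0.0432] yawx 73.03 tilt [ 1.e-03 -9.e-04 -1.e+00] F [0.6 0.9 1.3] open 0.0749 gf 0.0
gauge xy 0.1129 -0.5031 | units to go [ 0.06 -0.09  0.13]
```

Emit:
move_arm(plan=[[0,0,0,0.05,-0.06,0.08,75],[0,0,0,0,0,0,33],[0,0,0,0,0,0,28],[0,0,0,0,0,0,28],[0,0,0,0,0,0,28],[0,0,0,0,0,0,28],[0,0,0,0,0,0,28],[0,0,0,0,0,0,28],[0,0,0,0,0,0,28],[0,0,0,0,0,0,28]], force=35)

```text
t: 5.25
tool_pos: [0.4756, -0.3366, 0.0401]
orientation: [-2.525, -1.869, 0.0]
force: [-2.5, 0.9, 1.7]
opening: 0.0333
gripper_force: 35.0
```

```bash
python3 goto.py .5073 .1418 .16
```

```text
t 5.2 pos [ 0.4756 -0.3366  0.0401] yawx 73.03 tilt [-4.e-04  2.e-04 -1.e+00] F [-2.5  0.9  1.7] open 0.0333 gf 35.0
gauge xy 0.1105 -0.5015 | units to go [18.67 -4.37 -4.79]
```

Emit:
move_arm(plan=[[0,0,0,0,0,-0.5,28],[0,0,0,0,0,-0.8,28],[0,0,0,0,0,-0.9,28],[0,0,0,0,0,-0.9,28],[0,0,0,0,0,-0.9,28],[0,0,0,0,0,-0.8,28],[0,0,0,0.4,-0.1,0,28],[0,0,0,0.7,-0.15,0,28],[0,0,0,0.8,-0.2,0,28],[0,0,0,0.8,-0.2,0,28]])

```text
t: 6.25
tool_pos: [0.4789, -0.2646, 0.1579]
orientation: [-2.522, -1.868, 0.001]
force: [-0.2, -0.2, -2.2]
opening: 0.0334
gripper_force: 35.0
```

Emit:
move_arm(plan=[[0,0,0,0.8,-0.2,0,28],[0,0,0,0.8,-0.2,0,28],[0,0,0,0.8,-0.2,0,28],[0,0,0,0.8,-0.2,0,28],[0,0,0,0.8,-0.2,0,28],[0,0,0,0.8,-0.2,0,28],[0,0,0,0.8,-0.2,0,28],[0,0,0,0.8,-0.2,0,28],[0,0,0,0.8,-0.2,0,28],[0,0,0,0.8,-0.2,0,28]])

```text
t: 7.25
tool_pos: [0.4887, -0.059, 0.158]
orientation: [-2.522, -1.869, 0.003]
force: [-0.3, -0.1, -3.2]
opening: 0.0333
gripper_force: 35.0
```

```bash
python3 goto.py .5073 .1418 .16
```

```text
t 7.2 pos [ 0.4887 -0.059   0.158 ] yawx 73.07 tilt [-0.0031  0.0012 -1.    ] F [-0.3 -0.1 -3.2] open 0.0333 gf 35.0
gauge xy 0.0414 -0.2323 | units to go [ 7.9  -1.63 -0.07]
```

Emit:
move_arm(plan=[[0,0,0,0.9,-0.2,0,28],[0,0,0,0.9,-0.2,0,28],[0,0,0,0.9,-0.2,0,28],[0,0,0,0.9,-0.2,0,28],[0,0,0,0.9,-0.2,0,28],[0,0,0,0.9,-0.2,0,28],[0,0,0,0.9,-0.2,0,28],[0,0,0,0.9,-0.2,0,28],[0,0,0,0.7,-0.1,0,28],[0,0,0,0,0,0,28]])

```text
t: 8.25
tool_pos: [0.5053, 0.1426, 0.1581]
orientation: [-2.52, -1.872, 0.003]
force: [-1.3, -0.9, -2.6]
opening: 0.0334
gripper_force: 35.0
```

```bash
python3 goto.py .5073 .1418 .062; python3 - <<'E'
from h import *
O=np.array([.5176,.1752]); GY=np.array([.2944,.9557]); GX=np.array([.9557,-.2944])
for n in ('top','wrist'):
    c=cam(n); W=cloud(c); save(c,n+'2.png'); g=(W[...,:2]-O); gx=g@GX; gy=g@GY
    w=W[...,2]
    # foot edges across x, between y -200..-130 region avoided; use top of foot
    m=(w>.006)&(w<.03)&(abs(gx)<.075)&(gy>-.1)&(gy<-.0)
    if m.sum()>50: print(n,'foot x',np.percentile(gx[m],[1,99]).round(4),'z',np.median(w[m]).round(4))
    m=(w>.079)&(w<.095)&(abs(gx)<.045)&(gy>.015)&(gy<.1)
    if m.sum()>50:
        q=np.c_[gx[m],gy[m]].astype(np.float32); print('dial',cv2.minEnclosingCircle(q),np.percentile(q,[1,99],axis=0).round(4))
E
```

```text
t 8.2 pos [0.5053 0.1426 0.1581] yawx 73.20 tilt [-3.2e-03  6.0e-04 -1.0e+00] F [-1.3 -0.9 -2.6] open 0.0334 gf 35.0
gauge xy -0.0021 -0.0348 | units to go [-0.01  0.1   3.84]
top foot x [-0.0535  0.0531] z 0.0179
wrist foot x [-0.0542  0.0538] z 0.0095
dial ((-0.0001789480447769165, 0.05255924537777901), 0.036785900592803955) [[-0.0309  0.0241]
 [ 0.0308  0.0861]]
```

View pics/wrist2.png

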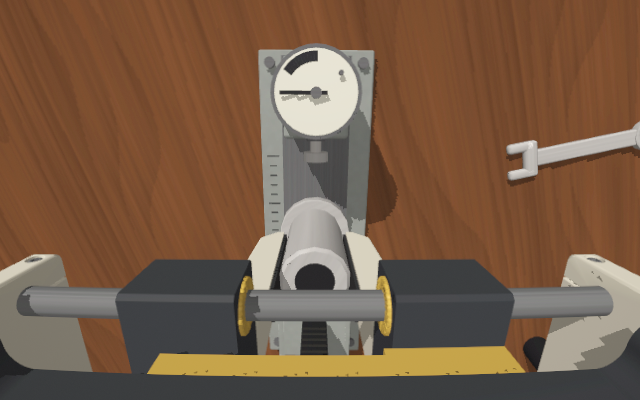

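The wrist view shows the bush held upright between the fingers at about (315,245), over the bed. The anvil is at (316,150) and the dial at (316,92), with the needle at rest. The bush lies on the centre line, so I'll lower it.

Emit:
move_arm(plan=[[0,0,0,0,0.08,0.3,28],[0,0,0,0,0,0.6,28],[0,0,0,0,0,0.7,28],[0,0,0,0,0,0.7,28],[0,0,0,0,0,0.6,28],[0,0,0,0,0,0.4,28],[0,0,0,0,0,0.2,28],[0,0,0,0,0,0.1,28],[0,0,0,0,0,0.05,28],[0,0,0,0,0,0,28]])

```text
t: 9.35
tool_pos: [0.5099, 0.1393, 0.0695]
orientation: [2.524, 1.869, 0.002]
force: [-0.6, 0.2, -2.8]
opening: 0.0335
gripper_force: 35.0
```

```bash
python3 goto.py .5073 .1418 .060
```

```text
t 9.3 pos [0.5099 0.1393 0.0695] yawx 73.03 tilt [ 1.1e-03  2.0e-04 -1.0e+00] F [-0.6  0.2 -2.8] open 0.0335 gf 35.0
gauge xy 0.0032 -0.0366 | units to go [ 0.07 -0.13  0.38]
```

Emit:
move_arm(plan=[[0,0,0,0,-0.08,0,28],[0,0,0,0,0,0.08,28],[0,0,0,0,0,0.08,28],[0,0,0,0,0,0.06,28],[0,0,0,0,0,0.04,28],[0,0,0,0,0,0.04,28],[0,0,0,0,0,0.03,28],[0,0,0,0,0,0,28],[0,0,0,0,0,0,28],[0,0,0,0,0,0,28]])

```text
t: 10.35
tool_pos: [0.5075, 0.1398, 0.0607]
orientation: [2.525, 1.869, 0.0]
force: [-0.3, -0.3, -2.8]
opening: 0.0335
gripper_force: 35.0
```

```bash
python3 goto.py .5073 .1418 .060
```

```text
t 10.3 pos [0.5075 0.1398 0.0607] yawx 73.03 tilt [ 2.e-04  0.e+00 -1.e+00] F [-0.3 -0.3 -2.8] open 0.0335 gf 35.0
gauge xy 0.0008 -0.0368 | units to go [ 0.07 -0.03  0.03]
```

Emit:
move_arm(plan=[[0,0,0,0,0,0.03,28],[0,0,0,0,0,0.03,28],[0,0,0,0,0,0.02,28],[0,0,0,0,0,0,28],[0,0,0,0,0,0,28],[0,0,0,0,0,0,28],[0,0,0,0,0,0,28],[0,0,0,0,0,0,28],[0,0,0,0,0,0,28],[0,0,0,0,0,0,28]])

```text
t: 11.35
tool_pos: [0.5077, 0.1399, 0.0601]
orientation: [2.525, 1.869, 0.001]
force: [-6.6, -1.1, 9.8]
opening: 0.0338
gripper_force: 35.0
```

```bash
python3 goto.py .5073 .1418 .060
```

```text
t 11.3 pos [0.5077 0.1399 0.0601] yawx 73.03 tilt [ 4.e-04  1.e-04 -1.e+00] F [-6.6 -1.1  9.8] open 0.0338 gf 35.0
gauge xy 0.001 -0.0367 | units to go [ 0.07 -0.04  0.  ]
```

Force changed from −2.8 to +9.8 N, so the bush is on the bed. Next I release it and lift.

Emit:
move_arm(plan=[[0,0,0,0,0,-0.03,40],[0,0,0,0,0,0,50],[0,0,0,0,0,0,65],[0,0,0,0,0,0,65],[0,0,0,0,0,0,65],[0,0,0,0,0,-0.4,65],[0,0,0,0,0,-0.8,65],[0,0,0,0,0,-0.9,65],[0,0,0,0,0,-0.9,65],[0,0,0,0,0,-0.9,65]])

```text
t: 12.35
tool_pos: [0.5075, 0.1398, 0.1586]
orientation: [2.525, 1.869, 0.001]
force: [0.4, 0.9, 0.3]
opening: 0.065
gripper_force: 0.0
```

```bash
python3 - <<'E'
from h import *
from goto import *
c=cam('wrist'); W=cloud(c); save(c,'wrist3.png'); g=(W[...,:2]-O); gx=g@GX; gy=g@GY; w=W[...,2]
m=(w>.083)&(w<.097)&(abs(gx)<.03)&(gy>-.065)&(gy<-.005)
q=np.c_[gx[m],gy[m]].astype(np.float32); print(m.sum(),'bush top',cv2.minEnclosingCircle(q),np.median(w[m]))
c=cam('top'); W=cloud(c); g=(W[...,:2]-O); gx=g@GX; gy=g@GY; w=W[...,2]
m=(w>.082)&(w<.1)&(abs(gx)<.03)&(gy>-.22)&(gy<-.15); print('block',m.sum(),np.median(np.c_[gx,gy,w][m.ravel()] if 0 else np.c_[gx[m],gy[m],w[m]],axis=0))
b=O-.1838*GY; go(b[0],b[1],.16)
E
```

```text
1405 bush top ((0.002031872281804681, -0.0366940014064312), 0.01725335232913494) 0.09029281557949181
block 113 [-0.00077979 -0.18432311  0.09133779]
t 12.4 pos [0.5099 0.1403 0.1615] yawx 73.03 tilt [ 0.0068  0.0012 -1.    ] F [0.7 0.3 0.5] open 0.0650 gf 0.0
gauge xy 0.0029 -0.0356 | units to go [-5.93 -0.13  0.04]
```

The bush stands at gauge (0.002, −0.0367) with its top at 0.090. The jaw block is at y = −0.184. I'll go over the block and turn 90° so the fingers close along the slide.

Emit:
move_arm(plan=[[0,0,0,-0.7,-0.05,0,50],[0,0,0,-0.9,-0.05,0,50],[0,0,0,-0.9,0,0,50],[0,0,0,-0.9,0,0,50],[0,0,0,-0.9,0,0,50],[0,0,0,-0.9,0,0,50],[0,0,0,-0.7,0,0,50],[0,0,-1,0,0,0,50],[0,0,-1,0,0,0,50],[0,0,-1,0,0,0,50]])

```text
t: 13.45
tool_pos: [0.4605, -0.0015, 0.1553]
orientation: [-2.196, -2.244, 0.003]
force: [0.6, 0.8, -0.3]
opening: 0.0501
gripper_force: 0.0
```

Emit:
move_arm(plan=[[0,0,-1,0,0,0,50],[0,0,-1,0,0,0,50],[0,0,-1,0,0,0,50],[0,0,-1,0,0,0,50],[0,0,-1,0,0,0,50],[0,0,-1,0,0,0,50],[0,0,-1,0,0,0,50],[0,0,-1,0,0,0,50],[0,0,-1,0,0,0,50],[0,0,-1,0,0,0,50]])

```text
t: 14.45
tool_pos: [0.4605, -0.0011, 0.1553]
orientation: [-0.779, -3.041, 0.001]
force: [0.4, -0.1, -0.1]
opening: 0.0498
gripper_force: 0.0
```

Emit:
move_arm(plan=[[0,0,-1,0,0,0,50],[0,0,-1,0,0,0,50],[0,0,0,0,0,0,50],[0,0,0,0,0,0,50],[0,0,0,0,0,0,50],[0,0,0,0,0,0,50],[0,0,0,0,0,0,50],[0,0,0,0,0,0,50],[0,0,0,0,0,0,50],[0,0,0,0,0,0,50]])

```text
t: 15.45
tool_pos: [0.4621, -0.0005, 0.1569]
orientation: [0.464, 3.107, 0.0]
force: [0.3, -0.1, 0.3]
opening: 0.05
gripper_force: 0.0
```

```bash
python3 - <<'E'
from goto import *
b=O-.184*GY; go(b[0],b[1],.069)
E
```

```text
t 15.4 pos [ 0.4621 -0.0005  0.1569] yawx 163.03 tilt [ 1.e-04  0.e+00 -1.e+00] F [ 0.3 -0.1  0.3] open 0.0500 gf 0.0
gauge xy -0.0014 -0.1843 | units to go [-0.05  0.01  3.52]
```

Aligned. I go down and close on the block.

Emit:
move_arm(plan=[[0,0,0,-0.04,0,0.5,50],[0,0,0,0,0,0.8,50],[0,0,0,0,0,0.8,50],[0,0,0,0,0,0.8,50],[0,0,0,0,0,0.5,50],[0,0,0,0,0,0.1,50],[0,0,0,0,0,0,50],[0,0,0,0,0,0,50],[0,0,0,0,0,0,50],[0,0,0,0,0,0,50]])

```text
t: 16.45
tool_pos: [0.4637, -0.0009, 0.0703]
orientation: [0.463, 3.106, 0.0]
force: [0.9, -0.5, -0.2]
opening: 0.05
gripper_force: 0.0
```

Emit:
move_arm(plan=[[0,0,0,0,0,0,35],[0,0,0,0,0,0,25],[0,0,0,0,0,0,18],[0,0,0,0,0,0,18],[0,0,0,0,0,0,18],[0,0,0,0,0,0,18],[0,0,0,0,0,0,18],[0,0,0,0,0,0,18],[0,0,0,0,0,0,18],[0,0,0,0,0,0,18]], force=20)

```text
t: 17.45
tool_pos: [0.4632, -0.0002, 0.0694]
orientation: [0.463, 3.107, 0.002]
force: [2.0, 5.0, -0.3]
opening: 0.0221
gripper_force: 20.0
```

```bash
python3 - <<'E'
from goto import *
b=O-.0935*GY; go(b[0],b[1],.069)
E
```

```text
t 17.4 pos [ 4.632e-01 -2.000e-04  6.940e-02] yawx 163.03 tilt [ 4.0e-04  1.2e-03 -1.0e+00] F [ 2.   5.  -0.3] open 0.0221 gf 20.0
gauge xy -0.0004 -0.1836 | units to go [-0.03  3.6   0.02]
```

Emit:
move_arm(plan=[[0,0,0,0,0.1,0,18],[0,0,0,0,0.2,0,18],[0,0,0,0,0.3,0,18],[0,0,0,0,0.3,0,18],[0,0,0,0,0.3,0,18],[0,0,0,0,0.3,0,18],[0,0,0,0,0.3,0,18],[0,0,0,0,0.3,0,18],[0,0,0,0,0.2,0,18],[0,0,0,0,0.1,0,18]], force=30)

```text
t: 18.45
tool_pos: [0.4803, 0.0551, 0.0694]
orientation: [-0.464, -3.107, 0.005]
force: [-3.0, -10.6, 3.3]
opening: 0.0219
gripper_force: 30.0
```

```bash
python3 - <<'E'
from goto import *
b=O-.0935*GY; go(b[0],b[1],.069)
E
```

```text
t 18.4 pos [0.4803 0.0551 0.0694] yawx 163.02 tilt [-9.e-04 -3.e-03 -1.e+00] F [ -3.  -10.6   3.3] open 0.0219 gf 30.0
gauge xy -0.0003 -0.1258 | units to go [-0.01  1.29  0.01]
```

Emit:
move_arm(plan=[[0,0,0,0,0.11,0,18],[0,0,0,0,0.11,0,18],[0,0,0,0,0.11,0,18],[0,0,0,0,0.11,0,18],[0,0,0,0,0.11,0,18],[0,0,0,0,0.11,0,18],[0,0,0,0,0.11,0,18],[0,0,0,0,0.11,0,18],[0,0,0,0,0.11,0,18],[0,0,0,0,0.06,0,18]])

```text
t: 19.45
tool_pos: [0.4879, 0.0797, 0.0694]
orientation: [-0.464, -3.107, 0.006]
force: [-2.9, -11.6, 4.0]
opening: 0.0215
gripper_force: 30.0
```

```bash
python3 - <<'E'
from goto import *
b=O-.0935*GY; go(b[0],b[1],.069)
c=cam('top'); W=cloud(c); save(c,'top4.png')
cv2.imwrite('pics/t4.png',cv2.resize(c['frame'][190:270,160:260][...,::-1],None,fx=5,fy=5,interpolation=cv2.INTER_CUBIC))
c=cam('scene'); a=c['frame'][70:170,270:390][...,::-1]
cv2.imwrite('pics/s4.png',cv2.resize(a,None,fx=5,fy=5,interpolation=cv2.INTER_CUBIC))
a=cv2.resize(cv2.imread('pics/t4.png'),(375,300)); b=cv2.resize(cv2.imread('pics/s4.png'),(360,300)); cv2.imwrite('pics/m4.png',np.hstack([a,b]))
E
```

```text
t 19.4 pos [0.4879 0.0797 0.0694] yawx 163.00 tilt [-0.001  -0.0035 -1.    ] F [ -2.9 -11.6   4. ] open 0.0215 gf 30.0
gauge xy -0.0003 -0.1001 | units to go [-0.01  0.26  0.02]
```

View pics/m4.png

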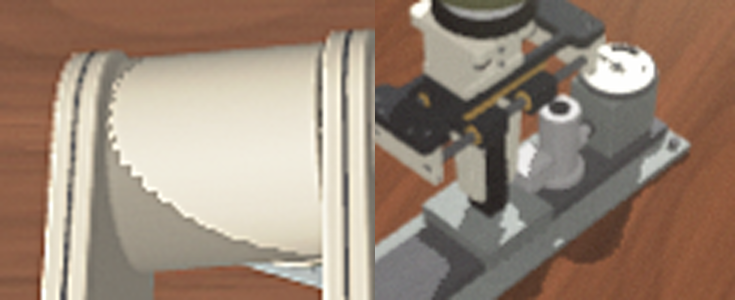

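The scene crop (right) shows the bush upright against the anvil, the needle about at rest, and the gripper on the block. The top view is blocked by the arm. The jaw is at about 35 mm, so I press on in small steps.

Emit:
move_arm(plan=[[0,0,0,0,0.04,0,18],[0,0,0,0,0.04,0,18],[0,0,0,0,0.04,0,18],[0,0,0,0,0.04,0,18],[0,0,0,0,0.04,0,18],[0,0,0,0,0.04,0,18],[0,0,0,0,0,0,18],[0,0,0,0,0,0,18],[0,0,0,0,0,0,18],[0,0,0,0,0,0,18]])

```text
t: 20.55
tool_pos: [0.4896, 0.0849, 0.0694]
orientation: [-0.465, -3.106, 0.006]
force: [-3.2, -13.5, 4.2]
opening: 0.0216
gripper_force: 30.0
```

```bash
cat > needle.py <<'E'
from goto import *
def needle(name):
    b=O-.0935*GY; go(b[0],b[1],.069)
    c=cam('scene'); D=O+.055*GY   # rectify the dial plane z=.087 onto gauge axes (gx right, gy up), 240 px = 70 mm
    g=np.array([[-.035,.035],[.035,.035],[.035,-.035],[-.035,-.035]])
    P=np.c_[D+g[:,:1]*GX+g[:,1:]*GY,np.full(4,.0875)]
    uv,_=cv2.projectPoints(P,c['rvec'],c['tvec'],c['K'],c['D'])
    H=cv2.getPerspectiveTransform(uv.reshape(4,2).astype(np.float32),np.float32([[0,0],[400,0],[400,400],[0,400]]))
    cv2.imwrite('pics/'+name,cv2.warpPerspective(c['frame'],H,(400,400),flags=cv2.INTER_CUBIC)[...,::-1])
E
python3 -c "from needle import *; needle('n5.png')"
```

```text
t 20.6 pos [0.4896 0.0849 0.0694] yawx 162.99 tilt [-0.0012 -0.004  -1.    ] F [ -3.2 -13.5   4.2] open 0.0216 gf 30.0
gauge xy -0.0002 -0.0945 | units to go [-0.01  0.04  0.02]
```

View pics/n5.png

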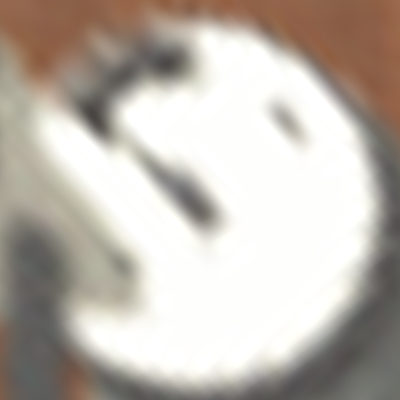

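The rectified dial has gauge −x to the left and +y up. The needle runs from the hub at (205,215) to about (115,130), so it reads about 0.76 rad, inside the arc near its start. It needs about 1.7 mm more to reach the middle.

Emit:
move_arm(plan=[[0,0,0,0,0.02,0,18],[0,0,0,0,0.02,0,18],[0,0,0,0,0.02,0,18],[0,0,0,0,0.02,0,18],[0,0,0,0,0,0,18],[0,0,0,0,0,0,18],[0,0,0,0,0,0,18],[0,0,0,0,0,0,18],[0,0,0,0,0,0,18],[0,0,0,0,0,0,18]])

```text
t: 21.6
tool_pos: [0.4901, 0.0865, 0.0694]
orientation: [-0.465, -3.106, 0.007]
force: [-4.6, -15.2, 5.2]
opening: 0.022
gripper_force: 30.0
```

```bash
python3 -c "from needle import *; needle('n6.png')"
```

```text
t 21.6 pos [0.4901 0.0865 0.0694] yawx 162.98 tilt [-0.0014 -0.0046 -1.    ] F [ -4.6 -15.2   5.2] open 0.0220 gf 30.0
gauge xy -0.0002 -0.0929 | units to go [-0.01 -0.02  0.02]
```

View pics/n6.png

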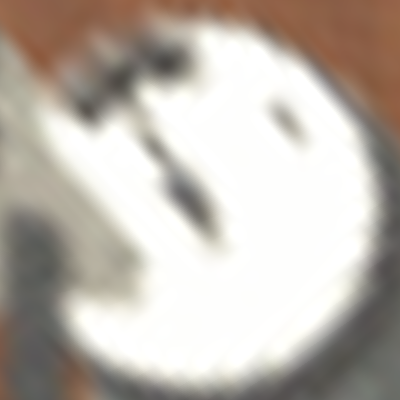

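The needle now runs from (207,230) to (135,105), about 1.05 rad, mid-arc. I unload the arm slightly, open and lift away.

Emit:
move_arm(plan=[[0,0,0,0,-0.03,0,18],[0,0,0,0,-0.03,0,18],[0,0,0,0,0,0,18],[0,0,0,0,0,0,26],[0,0,0,0,0,0,34],[0,0,0,0,0,0,42],[0,0,0,0,0,0,46],[0,0,0,0,0,0,46],[0,0,0,0,0,0,46],[0,0,0,0,0,0,46]])

```text
t: 22.65
tool_pos: [0.49, 0.0879, 0.0694]
orientation: [-0.463, -3.107, -0.0]
force: [-0.2, 0.5, 0.2]
opening: 0.0459
gripper_force: 0.0
```

Emit:
move_arm(plan=[[0,0,0,0,0,-0.2,46],[0,0,0,0,0,-0.5,46],[0,0,0,0,0,-0.8,46],[0,0,0,0,0,-0.8,46],[0,0,0,0,0,-0.8,46],[0,0,0,0,0,-0.8,46],[0,0,0,0,0,-0.8,46],[0,0,0,0,0,-0.3,46],[0,0,0,0,0,0,46],[0,0,0,0,0,0,46]])

```text
t: 23.65
tool_pos: [0.4898, 0.0879, 0.1939]
orientation: [-0.463, -3.107, 0.0]
force: [0.2, -0.3, 0.3]
opening: 0.0457
gripper_force: 0.0
```

```bash
python3 -c "
from needle import *; needle('n7.png')
c=cam('scene'); W=cloud(c); g=(W[...,:2]-O); gx=g@GX; gy=g@GY; w=W[...,2]
m=(w>.085)&(w<.096)&(abs(gx)<.025)&(gy>-.04)&(gy<.012)
q=np.c_[gx[m],gy[m]].astype(np.float32); print('bush top',m.sum(),cv2.minEnclosingCircle(q),np.median(w[m]))
m=(w>.084)&(w<.1)&(abs(gx)<.03)&(gy>-.14)&(gy<-.06); q=np.c_[gx[m],gy[m]]; print('block',m.sum(),q.min(0),q.max(0))
"
```

```text
t 23.6 pos [0.4898 0.0879 0.1939] yawx 163.03 tilt [-4.e-04  0.e+00 -1.e+00] F [ 0.2 -0.3  0.3] open 0.0457 gf 0.0
gauge xy -0.0009 -0.0917 | units to go [-0.04 -0.07  5.  ]
bush top 111 ((0.0021655040327459574, -0.014941634610295296), 0.01843470148742199) 0.08893708896208394
block 99 [-0.01287123 -0.10726993] [ 0.01417285 -0.08302436]
```

View pics/n7.png

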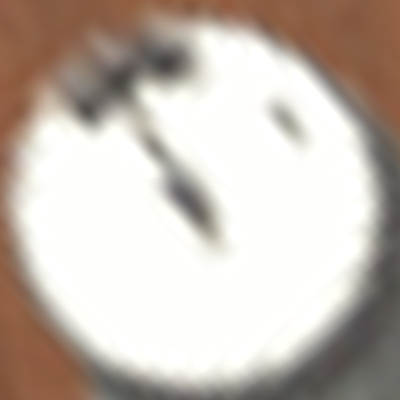

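After release the needle still runs from (210,235) to about (132,105), mid-arc. The bush is upright against the anvil and the gripper is clear, so I hand it in.

```bash
python3 -c "from plant import *; print(close_job())"
```

```text
the job is handed in; nothing more can be done
None
```

The bush stands flange down on the gauge bed, about 2 mm off the centre line, with the jaw shut on it and the needle at about 1.05 rad, mid-arc. The gripper is clear of everything, nothing else was touched, and the job is handed in; no verdict was returned.

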